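# Clamp the stain bottle in the sliding bottle holder

## Task

The brown stain bottle has to be held for opening. Slide the blue carriage of the bottle holder along its base until the bottle is snug between the two rubber jaws, then turn the black clamp knob clockwise as far as it goes to lock the carriage there. Keep the bottle standing, and leave the timer and the specimen pot where they are.

Things in the scene. Friction and masses are not known exactly. Their poses are not given: they have to be found in the camera images.
- holder: bottle holder, fixed to the worktop: grey base plate 80 (x) x 260 (y) x 12 mm high, origin at the centre of its underside. The fixed jaw, 50 mm tall above the plate, stands at the -y end; its rubber face looks to +y and lies at y = -0.102, with a side cheek at x = -0.029 and +0.029 reaching 12 mm past it. The blue carriage stands on the +y half and slides along y
- seat (a point): point on the plate's top (12 mm above the worktop) where the bottle's axis stands when it touches the fixed jaw: 18 mm in front of the jaw's face, in the middle of the width; same axes as the holder
- carriage (a joint): slide of the blue carriage (block 56 x 50 mm, top 65 mm above the worktop) in m: 0 = fully back at +y, grows towards the fixed jaw at the holder's -y; about 0.070 when the bottle is snug between both jaws; 0.088 is the mechanical end. Loose it slides with about 1.5 N; with the knob locked it does not slide
- jaw_face (a point): centre of the carriage's rubber jaw face (50 mm wide, 42 mm tall), which looks to the holder's -y, 39 mm above the worktop. It lies 70 mm ahead (-y) of the knob's axis
- clamp_knob (a joint): angle of the clamp knob in rad, grows clockwise seen from above. 0 = loose: bar across the holder, its white line to the holder's +x, at the white dot. It begins to grip at about 0.7 and stops at 1.5 = locked: bar along the holder, white line towards the bottle, at the green dot. It turns with 0.1 to 0.15 N m and stays where it is left
- knob_grip (a point): grip point of the clamp knob, on its upright axis, 100 mm above the worktop; turns with the knob, x along the bar. The black bar is 40 mm long, 14 mm thick, 31 mm tall, from 76 to 107 mm above the worktop; under it lies a 30 mm disc (keep fingertips above 78 mm). The carriage can be moved by the knob
- bottle: brown glass stain bottle with black cap, 36 mm diameter, 85 mm tall, about 0.12 kg, loose, standing upright on the holder's plate between the jaws, 2 to 14 mm in front of the fixed jaw and at most 5 mm off the middle. Origin at the centre of its underside
- timer: square light grey bench timer, 62 x 62 x 17 mm, lying loose on the worktop to the right of the holder; bystander. Origin at the centre of its underside
- pot: specimen pot with yellow-orange lid, 62 mm diameter, 62 mm tall, loose at the left; bystander. Origin at the centre of its underside
There are look-alikes about, which are no part of the job. What is meant by the bottle is not green or yellow, and is the larger of those in its own colour.

How it is judged (in metres and radians):
On the way, in this order (a step that is already met when the one before it is completed fails the run):
1. the bottle is snug between the two jaws (value of joint carriage above 0.0675 m and y of bottle in the frame of seat below 0.003 m), for 0.2 s.
2. the clamp knob is turned clockwise to its locked end (value of joint clamp_knob above 1.2 rad), for 0.2 s.
At the end, for the whole second after the job is handed in: The bottle stands upright on the plate (within 0.08 rad, not lifted by 5 mm) and at rest, its axis within 3 mm along the holder and 10 mm across it of the seat; the carriage is up against it (joint above 0.0675 m, no more than about 2.5 mm of gap in all); the clamp knob is locked (above 1.2 rad) (all of step 1 and value of joint clamp_knob above 1.2 rad and y of bottle in the frame of seat above -0.003 m and x of bottle in the frame of seat between -0.01 and 0.01 m and z of bottle in the frame of seat below 0.005 m and angle between bottle's own z axis and vertical below 0.08 rad and linear speed of bottle below 0.02 m/s); the robot touches nothing.
It fails at once if the bottle is tipped over (angle between bottle's own z axis and vertical above 0.4 rad).
It fails at once if the timer is pushed out of its place (more than 3 cm) (distance of timer from where it was at the start of the episode above 0.03 m).
It fails at once if the specimen pot is pushed out of its place (more than 3 cm) (distance of pot from where it was at the start of the episode above 0.03 m).
It also fails if it takes over 38 s, if anything falls off the work surface, if the arm or the gripper's body presses on something with over 40 N, if the wrist force passes 120 N, or if a joint passes its speed limit or range.

## Robot

A 6-joint arm with a two-finger parallel gripper is mounted at the origin on a cart in front of the work surface, level with it; the furniture and walls round the work are solid. World frame = base frame: x ahead of the robot, y to its left, z up, the work surface at z = 0. Lengths are in m, angles in degrees, forces in N, time in s.
With the tool pointing down it reaches from about 0.25 to 0.775 m from the base axis. Payload 4 kg.
Tool frame: the origin (TCP) lies at the very end of the fingers, on their centre line; the grasp point (between the pads) lies 19 mm behind it (grip_depth is the distance from the TCP to the grasp point, in m); z points along the fingers, y is the line along which they close (so a half turn about z gives the same grasp; the last joint's range is limited). The gripper opens to 94 mm and grips with 3 to 60 N. Pads are 16 mm wide; open, the fingers measure 119 mm over their backs; the gripper's body (75 mm by 177 mm) begins 78 mm behind the grasp point.
Start: joints at [-71.052, 4.996, 78.535, -0, 96.463, -5.907], TCP at [0.231, -0.499, 0.206] pointing down, gripper open.
Joint ranges: [-177.83, 177.83], [-43.37, 116.18], [15.69, 146.23], [-61.86, 241.86], [9.47, 152.12], [-147.06, 147.06]. Speed limits (degrees/s): [159.86, 159.86, 180, 180, 180, 180].

## Interface

Orientations are given as [roll, pitch, yaw] about the fixed x, y, z axes, in that order (R = Rz(yaw) Ry(pitch) Rx(roll)).
In Python, from station import * gives the robot as it stands.
- The arm moves only by the shell command python3 -m crank 'ROWS'. ROWS is JSON, a list that holds one entry, the list of rows, each a list of 7 numbers: the shift along the tool's x, y, z in units of 25 mm (1.0 is 25 mm), then the turn, a rotation vector about the tool's x, y, z in units of 6 degrees (1.0 is 6 degrees), then the gripper's target within -1 to 1 (shut at 1, half-way at 0, fully open at -1). A call has 1 to 12 rows; each row shifts and turns the commanded pose from where the row before left it, along the tool's axes as they then stand; what a row does not reach is not made up. A row lasts 1/10 s, in which the tool goes at most 50 mm and 8.59 degrees, less where a joint would pass 70% of its speed; a pose out of reach is approached as far as the arm can. A call is refused whole if a number of a shift passes 1 or a number of a turn 1, either way. A call with a gripper value outside its range is refused whole. The fingers move at their own pace and stop on an object; the grip force is fixed at half the most. Time passes only in rows, so rows that do not move let the fingers close. It gives the time, the measured TCP pose, the force, the opening and the grip force at its end, in the units of the state.
- state(): the state, without advancing time (a new reading comes with each control period).
- camera(name): name is "side" or "top" or "wrist"; returns the picture (384x512x3 uint8, red, green, blue); there is no depth.
- camera_info(name): a dict with "camera_matrix" (3x3 intrinsics, pixels), "R" (3x3) and "t" (3): a world point X has camera coordinates R X + t; the wrist camera has in their place "mount" (4x4, takes a point from camera to tool coordinates, whose origin is the TCP and whose axes are the flange's). Camera axes: x right, y down, z forward; pixel columns grow to the right and rows downward; lengths in m; the calibration is good to about 2 mm. A picture is of the moment at which its call begins: read the wrist's pose just before it. camera_info takes no time and is no camera call.
- job_done(): hands the job in; it is judged then, once.
The state is a dict: "clock": time; "joint_pos": joint angles; "qd": joint speeds; "effort": joint torques, N m; "tcp_pos": TCP position; "eef_rot": TCP orientation; "wrist_force": force on the tool from outside, world axes, zero at the start; "ft_torque": the same for the moment, N m; "grip_width": finger opening in m; "grip_force": force on a finger pad.
Only numpy, scipy, OpenCV 4.12 (cv2) and the standard library are available. Lean on these libraries where they do the work, as an engineer would, in place of code of your own. Each camera call takes 0.05 s, during which the arm holds its last target. There are 200 camera calls.

## Working session

There is one attempt and no reset: what is moved stays moved. The work goes in short steps, Python scripts to look and compute and a shell command to move; the robot and the scene stay as the last step left them, time stands still between calls to the robot, and variables do not carry over. Pictures are saved under pics/ and viewed, at most 10 in all, crops included, and the job is handed in when it is done.

```bash
mkdir -p pics; python3 - <<'E'
from station import *
import cv2,numpy as np
for n in ("top","side"):
    im=camera(n); np.save(f"pics/{n}.npy",im); cv2.imwrite(f"pics/{n}.png",cv2.resize(im[:,:,::-1],None,fx=1.5,fy=1.5))
    i=camera_info(n); print(n,i)
print(state())
E
```

```text
top {'camera_matrix': array([[444.58240033,   0.        , 259.09127404],
       [  0.        , 444.58240033, 190.62101699],
       [  0.        ,   0.        ,   1.        ]]), 'R': array([[-1.92460873e-02, -9.99814777e-01, -9.34257337e-06],
       [-9.87836598e-01,  1.90169536e-02, -1.54328257e-01],
       [ 1.54299849e-01, -2.96098617e-03, -9.88019630e-01]]), 't': array([0.01978914, 0.55470061, 1.21040342])}
side {'camera_matrix': array([[491.35165837,   0.        , 258.48895628],
       [  0.        , 491.35165837, 188.84759361],
       [  0.        ,   0.        ,   1.        ]]), 'R': array([[ 0.96196106, -0.27270557, -0.0162049 ],
       [-0.11726435, -0.35861583, -0.92609058],
       [ 0.24673872,  0.89276333, -0.3769531 ]]), 't': array([-0.51778904,  0.16286911,  1.16301702])}
{'clock': 0.1, 'joint_pos': array([-7.10521847e+01,  5.03476774e+00,  7.86162726e+01,  1.45678149e-03,
        9.64634646e+01, -5.90755028e+00]), 'qd': array([ 0.11970021, -0.09663128, -0.23392125,  0.04890766, -0.06963192,
       -0.03610454]), 'effort': array([ 2.87430237e-03, -3.41250587e+01, -3.03301978e+01,  7.20877480e-02,
        3.05026013e-02, -9.05659863e-05]), 'tcp_pos': array([ 0.23101782, -0.49857646,  0.20442059]), 'eef_rot': array([-1.79886252e+02, -1.32254077e-02,  2.48555150e+01]), 'wrist_force': array([ 0.48276588,  0.78320818, -0.69590791]), 'ft_torque': array([-0.06174353, -0.06777792, -0.00358991]), 'grip_force': 0.0, 'grip_width': 0.09389617463090193}
```

View pics/top.png

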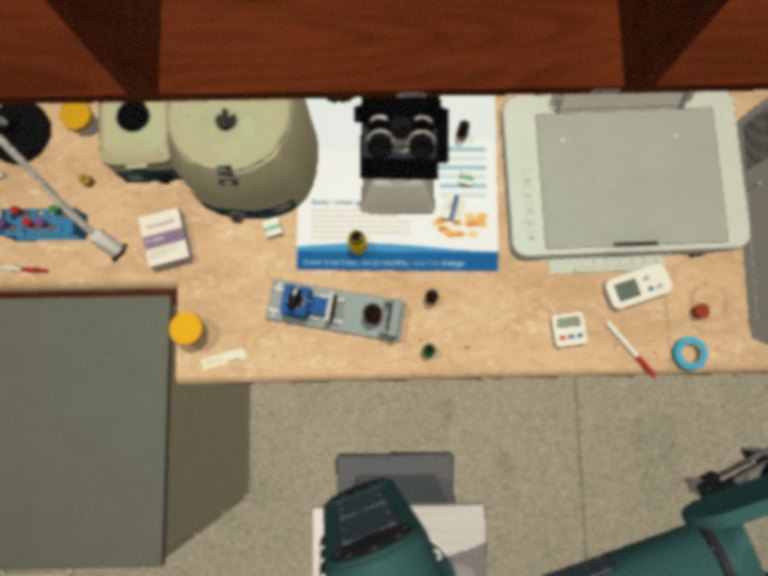

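View pics/side.png

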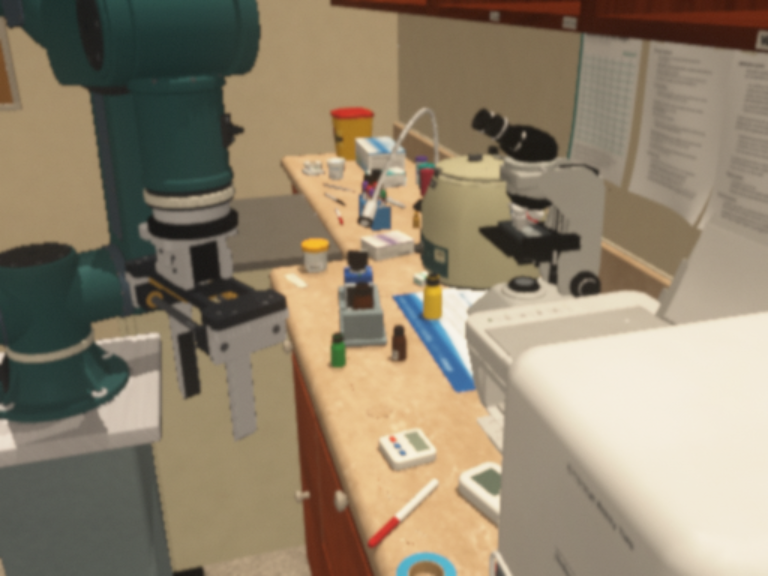

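Both views show the holder, at top view (335,310) in the 1.5x picture, with the fixed jaw at the right end (395,320) and the blue carriage at the left (300,300). The candidates for the bottle in the top view are:
- brown at (373,315), standing on the plate between the jaws. It is the larger of the brown ones, so it fits the description.
- small brown at (431,297), on the worktop
- green at (428,351)
- yellow at (357,243)
- dark at (462,130)

The timer is at (569,329) and the pot at (186,330). I'll confirm the bottle in one enlarged crop.

```bash
cat > h.py <<'E'
from station import *
import cv2,numpy as np
def ray(n,uv,z):
    i=camera_info(n); d=i["R"].T@np.linalg.inv(i["camera_matrix"])@np.array([uv[0],uv[1],1.]); c=-i["R"].T@i["t"]
    return c+d*(z-c[2])/d[2]
def proj(n,X):
    i=camera_info(n); p=i["camera_matrix"]@(i["R"]@np.array(X)+i["t"]); return p[:2]/p[2]
E
python3 - <<'E'
from h import *
im=np.load("pics/top.npy")
x0,y0=165,175
c=im[y0:y0+70,x0:x0+135]
cv2.imwrite("pics/crop.png",cv2.resize(c[:,:,::-1],None,fx=5.5,fy=5.5,interpolation=cv2.INTER_CUBIC))
hsv=cv2.cvtColor(im,cv2.COLOR_RGB2HSV)
b=cv2.inRange(hsv,(100,120,40),(125,255,255)); b[:, :165]=0;b[:,300:]=0;b[:180]=0;b[240:]=0
ys,xs=np.nonzero(b);print("blue",len(xs),xs.mean(),ys.mean(),cv2.minAreaRect(np.c_[xs,ys].astype(np.float32)))
g=im.astype(int); m=((g[:,:,0]-g[:,:,2])<15).astype(np.uint8)*255; 
m[:,:165]=0;m[:,285:]=0;m[:184]=0;m[232:]=0
m=cv2.morphologyEx(m,cv2.MORPH_OPEN,np.ones((3,3)))
cs,_=cv2.findContours(m,cv2.RETR_EXTERNAL,cv2.CHAIN_APPROX_NONE)
k=max(cs,key=cv2.contourArea); r=cv2.minAreaRect(k); print(r)
bp=cv2.boxPoints(r)
for p in bp: print(p,p*0+((p-[x0,y0])*5.5),ray("top",p,0.012))
E
```

```text
blue 304 201.94736842105263 202.4703947368421 ((202.21200561523438, 201.58401489257812), (28.35334587097168, 19.49851417541504), 10.30484676361084)
((223.56211853027344, 206.58743286132812), (87.7674789428711, 26.484966278076172), 9.605203628540039)
[178.08397 212.3219 ] [ 71.96183014 205.27044678] [0.5013147  0.24253633 0.012     ]
[182.50322 186.20822] [96.26770782 61.6452179 ] [0.5770225 0.23042   0.012    ]
[269.04028 200.85297] [572.22155762 142.1913147 ] [ 0.52946057 -0.01905549  0.012     ]
[264.62103 226.96664] [547.91567993 285.81654358] [ 0.4545684  -0.00474073  0.012     ]
```

View pics/crop.png

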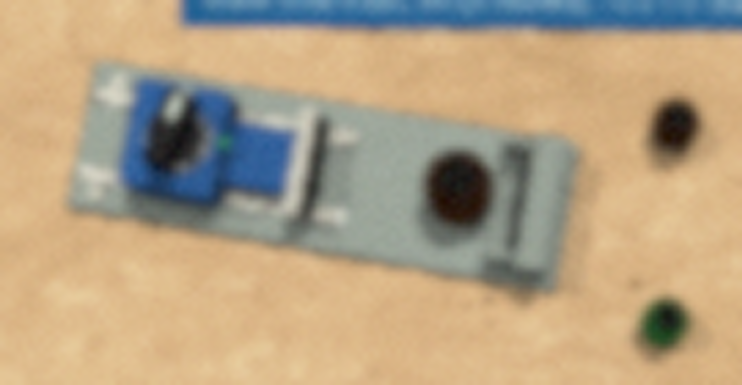

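The crop confirms it: the larger brown bottle, at crop (458,188), stands between the jaws, and the loose brown one at (675,125) is clearly smaller. The knob is at crop (172,135) with its white line towards holder +x. The plate measures 77 x 258 mm, which matches the given size. Next I turn the wrist in place by about -144° while working out the knob position.

```bash
python3 -m crank '[[[0,0,0,0,0,-1,-1],[0,0,0,0,0,-1,-1],[0,0,0,0,0,-1,-1],[0,0,0,0,0,-1,-1],[0,0,0,0,0,-1,-1],[0,0,0,0,0,-1,-1],[0,0,0,0,0,-1,-1],[0,0,0,0,0,-1,-1],[0,0,0,0,0,-1,-1],[0,0,0,0,0,-1,-1],[0,0,0,0,0,-1,-1],[0,0,0,0,0,-1,-1]]]'
python3 -m crank '[[[0,0,0,0,0,-1,-1],[0,0,0,0,0,-1,-1],[0,0,0,0,0,-1,-1],[0,0,0,0,0,-1,-1],[0,0,0,0,0,-1,-1],[0,0,0,0,0,-1,-1],[0,0,0,0,0,-1,-1],[0,0,0,0,0,-1,-1],[0,0,0,0,0,-1,-1],[0,0,0,0,0,-1,-1],[0,0,0,0,0,-1,-1],[0,0,0,0,0,-1,-1]]]'
python3 - <<'E'
from h import *
from scipy.spatial.transform import Rotation as R
print("knob z.107",ray("top",(165+172/5.5,175+135/5.5),0.107), "jaw top .060",ray("top",(165+312/5.5,175+160/5.5),0.06),"cap",ray("top",(165+458/5.5,175+185/5.5),0.097))
s=state(); print(s["tcp_pos"],s["eef_rot"],s["joint_pos"])
T=R.from_euler("xyz",s["eef_rot"],degrees=True).as_matrix()
print("to knob, tool units",T.T@(np.array([.529,.185,.206])-s["tcp_pos"])/.025)
E
```

```text
clock: 1.3
tcp_pos: [0.2311, -0.4987, 0.2048]
eef_rot: [-180.0, -0.1, 97.1]
wrist_force: [-0.3, 0.5, 0.0]
grip_width: 0.094
grip_force: 0.0
clock: 2.5
tcp_pos: [0.2425, -0.4946, 0.2046]
eef_rot: [-179.7, -0.6, 167.6]
wrist_force: [-1.0, -1.1, 0.2]
grip_width: 0.0938
grip_force: 0.0
knob z.107 [0.52414409 0.17717631 0.107     ] jaw top .060 [0.51659733 0.11328171 0.06      ] cap [0.49826165 0.03919597 0.097     ]
[ 0.24250087 -0.49455093  0.20462171] [-179.70313948   -0.57258312  167.62679201] [ -69.36659036    5.2097453    78.40722253   -0.6459648    96.44557873
 -147.06703176]
to knob, tool units [-5.36843195 29.00534091 -0.25907037]
```

```bash
python3 -m crank '[[[-0.2,1,0,0,0,0,-1],[-0.2,1,0,0,0,0,-1],[-0.2,1,0,0,0,0,-1],[-0.2,1,0,0,0,0,-1],[-0.2,1,0,0,0,0,-1],[-0.2,1,0,0,0,0,-1],[-0.2,1,0,0,0,0,-1],[-0.2,1,0,0,0,0,-1],[-0.2,1,0,0,0,0,-1],[-0.2,1,0,0,0,0,-1],[-0.2,1,0,0,0,0,-1],[-0.2,1,0,0,0,0,-1]]]'
python3 -m crank '[[[-0.2,1,0,0,0,0,-1],[-0.2,1,0,0,0,0,-1],[-0.2,1,0,0,0,0,-1],[-0.2,1,0,0,0,0,-1],[-0.2,1,0,0,0,0,-1],[-0.2,1,0,0,0,0,-1],[-0.2,1,0,0,0,0,-1],[-0.2,1,0,0,0,0,-1],[-0.2,1,0,0,0,0,-1],[-0.2,1,0,0,0,0,-1],[-0.2,1,0,0,0,0,-1],[0,0,0,0,0,0,-1]]]'
python3 - <<'E'
from h import *
from scipy.spatial.transform import Rotation as R
s=state(); im=camera("wrist"); np.save("pics/w1.npy",im); cv2.imwrite("pics/w1.png",cv2.resize(im[:,:,::-1],None,fx=1.5,fy=1.5))
print(camera_info("wrist")); print(s["tcp_pos"],s["eef_rot"],s["joint_pos"])
np.savez("pics/w1s.npz",p=s["tcp_pos"],r=s["eef_rot"])
E
```

```text
clock: 3.7
tcp_pos: [0.3665, -0.2129, 0.2026]
eef_rot: [-179.7, -0.5, 167.7]
wrist_force: [0.5, -0.2, -0.3]
grip_width: 0.0938
grip_force: 0.0
clock: 4.9
tcp_pos: [0.4791, 0.045, 0.2002]
eef_rot: [-179.7, -0.6, 167.9]
wrist_force: [-0.0, 0.5, 0.2]
grip_width: 0.0939
grip_force: 0.0
{'camera_matrix': array([[276.02980137,   0.        , 255.75758267],
       [  0.        , 276.02980137, 186.82617617],
       [  0.        ,   0.        ,   1.        ]]), 'mount': array([[ 5.54384487e-04, -9.67959029e-01, -2.51107568e-01,
         7.28219739e-02],
       [ 9.99999842e-01,  5.13974857e-04,  2.26507695e-04,
        -1.75624798e-04],
       [-9.01871921e-05, -2.51107654e-01,  9.67959161e-01,
        -1.79104546e-01],
       [ 0.00000000e+00,  0.00000000e+00,  0.00000000e+00,
         1.00000000e+00]])}
[0.47912668 0.04500183 0.20021313] [-179.70717488   -0.57449665  167.87178765] [ -1.25719085  -3.26430185  87.50597163  -0.18033914  96.37771024
 -79.14951035]
```

View pics/w1.png

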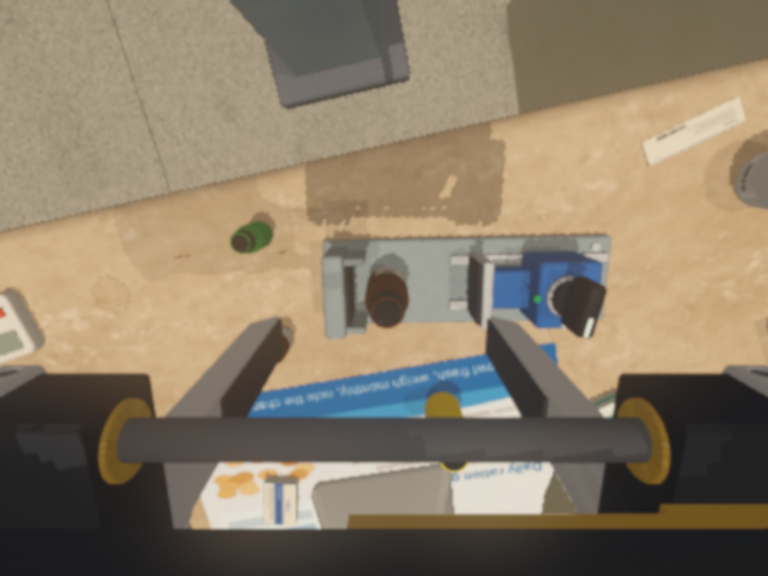

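The wrist view shows the holder nearly square to the tool. The plate's far edge runs (323,240)-(609,236), the bottle is at (386,300), and the knob's bar top is near (592,308) with its white line at (588,327). All are pixels in the 1.5x picture.

```bash
cat >> h.py <<'E'
from scipy.spatial.transform import Rotation as R
def wray(uv,z,p,r):
    i=camera_info("wrist"); M=i["mount"]; T=R.from_euler("xyz",r,degrees=True).as_matrix()
    d=T@M[:3,:3]@np.linalg.inv(i["camera_matrix"])@np.array([uv[0],uv[1],1.]); c=np.array(p)+T@M[:3,3]
    return c+d*(z-c[2])/d[2]
E
python3 - <<'E'
from h import *
s=np.load("pics/w1s.npz"); f=lambda u,v,z:wray((u/1.5,v/1.5),z,s["p"],s["r"]).round(4)
a,b=f(323,240,.012),f(609,236,.012); print("edge",a,b,np.linalg.norm(a-b),"yaw",np.degrees(np.arctan2(-(b-a)[0],(b-a)[1])))
print("jawend/bottom R",f(609,320,.012)); print("disc",f(573,299,.074),"bar top",f(592,308,.107),"line",f(588,332,.107),"cap",f(387,310,.097))
im=np.load("pics/w1.npy")[150:230,300:430]; cv2.imwrite("pics/w1c.png",cv2.resize(im[:,:,::-1],None,fx=6,fy=6,interpolation=cv2.INTER_CUBIC))
E
```

```text
edge [ 0.4514 -0.0056  0.012 ] [0.5011 0.2443 0.012 ] 0.25479423070391527 yaw -11.24819135620128
jawend/bottom R [0.5804 0.2379 0.012 ]
disc [0.5288 0.1824 0.074 ] bar top [0.5252 0.1814 0.107 ] line [0.5422 0.1771 0.107 ] cap [0.5004 0.0423 0.097 ]
```

View pics/w1c.png

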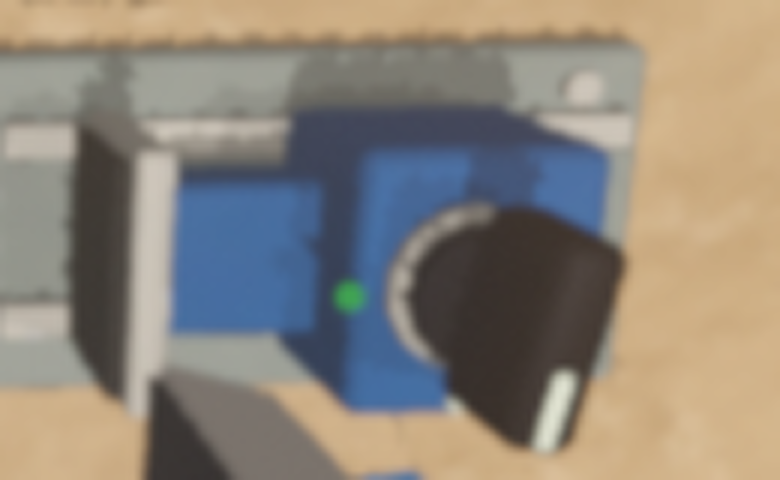

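```bash
python3 -m crank '[[[-0.2,1,0,0,0,0,-1],[-0.2,1,0,0,0,0,-1],[-0.2,1,0,0,0,0,-1],[-0.2,1,0,0,0,0,-1],[0,1,0,0,0,0,-1],[0,0.8,0,0,0,0,-1],[0,0,0.8,0,0,1,-1],[0,0,0.8,0,0,0,-1],[0,0,0,0,0,0,-1],[0,0,0,0,0,0,-1]]]'
python3 - <<'E'
from h import *
s=state(); im=camera("wrist"); np.save("pics/w2.npy",im); cv2.imwrite("pics/w2.png",cv2.resize(im[:,:,::-1],None,fx=1.5,fy=1.5))
print(s["tcp_pos"],s["eef_rot"],s["joint_pos"])
np.savez("pics/w2s.npz",p=s["tcp_pos"],r=s["eef_rot"])
E
```

```text
clock: 5.95
tcp_pos: [0.5288, 0.1791, 0.1599]
eef_rot: [-179.6, -0.5, 161.6]
wrist_force: [-0.7, 0.3, -1.2]
grip_width: 0.0942
grip_force: 0.0
[0.52876741 0.17908783 0.15991441] [-179.5694272    -0.49792087  161.60971561] [ 12.9603926    7.31171927  81.17007468  -0.1087381   92.16743779
 -58.65469078]
```

View pics/w2.png

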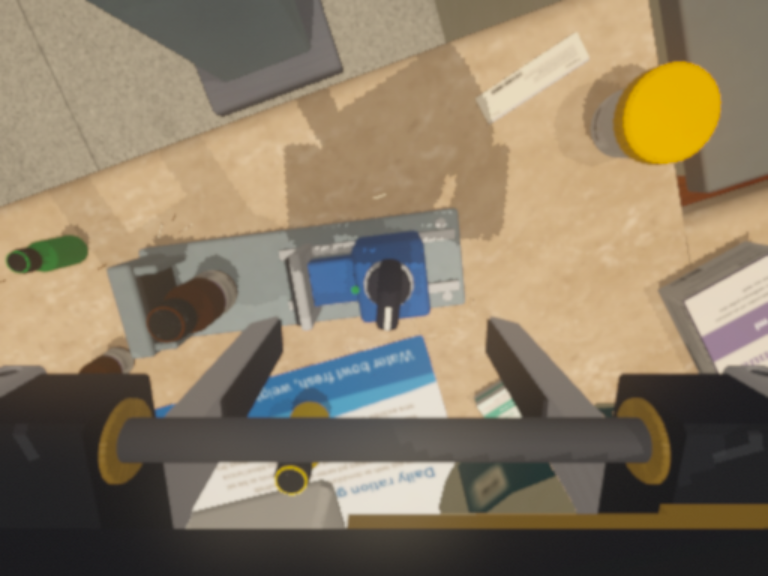

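The bar now runs vertically in the picture, from (392,262) to (388,330), so it is aligned with the tool. The tool's centre line is at about u=384. The pot, at (665,115), is well clear.

```bash
python3 - <<'E'
from h import *
s=np.load("pics/w2s.npz"); p,r=s["p"],s["r"]; T=R.from_euler("xyz",r,degrees=True).as_matrix()
im=np.load("pics/w2.npy"); g=im[165:228,235:285].max(2)
m=(im.max(2)<60).astype(np.uint8); m[:160]=0;m[226:]=0;m[:,:240]=0;m[:,282:]=0
n,l,st,c=cv2.connectedComponentsWithStats(m); k=1+st[1:,4].argmax(); print(st[k],c[k])
for uv in ((389/1.5,297/1.5),(390/1.5,264/1.5),(388/1.5,330/1.5)):
    q=wray(uv,.107,p,r); print(q,"tool units",T.T@(q-p)/.025)
E
```

```text
[252 174  16  21 271] [259.19926199 183.93726937]
[0.52679839 0.18250111 0.107     ] tool units [0.09941452 0.12062039 2.11667381]
[0.50825253 0.1891932  0.107     ] tool units [0.88778411 0.14064422 2.12337491]
[0.54610732 0.17553368 0.107     ] tool units [-0.72139265  0.09977267  2.10969699]
```

The bar measures 40 mm long, as it should. I descend onto it and close.

```bash
python3 -m crank '[[[0.1,0.1,0.6,0,0,0,-1],[0,0,0.6,0,0,0,-1],[0,0,0.6,0,0,0,-1],[0,0,0.6,0,0,0,-1],[0,0,0.5,0,0,0,-1],[0,0,0,0,0,0,-1],[0,0,0,0,0,0,-1]]]'
python3 -m crank '[[[0,0,0,0,0,0,1],[0,0,0,0,0,0,1],[0,0,0,0,0,0,1],[0,0,0,0,0,0,1],[0,0,0,0,0,0,1],[0,0,0,0,0,0,1],[0,0,0,0,0,0,1],[0,0,0,0,0,0,1]]]'
```

```text
clock: 6.7
tcp_pos: [0.5266, 0.1829, 0.0872]
eef_rot: [-179.6, -0.5, 161.7]
wrist_force: [-0.2, -0.5, -0.5]
grip_width: 0.094
grip_force: 0.0
clock: 7.5
tcp_pos: [0.5267, 0.1829, 0.0875]
eef_rot: [-179.6, -0.5, 161.7]
wrist_force: [0.3, 0.5, 0.6]
grip_width: 0.0338
grip_force: 0.0
```

```bash
python3 -m crank '[[[0,0,0,0,0,0,1],[0,0,0,0,0,0,1],[0,0,0,0,0,0,1],[0,0,0,0,0,0,1],[0,0,0,0,0,0,1],[0,0,0,0,0,0,1]]]'
```

```text
clock: 8.1
tcp_pos: [0.5267, 0.1828, 0.0876]
eef_rot: [-179.6, -0.5, 161.7]
wrist_force: [-0.1, -0.7, 1.4]
grip_width: 0.0138
grip_force: 29.5
```

```bash
python3 -m crank '[[[-0.05,-0.4,0,0,0,0,1],[-0.05,-0.4,0,0,0,0,1],[-0.05,-0.4,0,0,0,0,1],[-0.05,-0.4,0,0,0,0,1],[-0.05,-0.4,0,0,0,0,1],[0,0,0,0,0,0,1]]]'
python3 -m crank '[[[-0.02,-0.1,0,0,0,0,1],[-0.01,-0.1,0,0,0,0,1],[-0.01,-0.1,0,0,0,0,1],[-0.01,-0.1,0,0,0,0,1],[0,0,0,0,0,0,1],[0,0,0,0,0,0,1]]]'
```

```text
clock: 8.7
tcp_pos: [0.5165, 0.1311, 0.0876]
eef_rot: [-179.5, -0.4, 161.6]
wrist_force: [1.6, -2.3, -2.5]
grip_width: 0.0137
grip_force: 29.5
clock: 9.3
tcp_pos: [0.515, 0.1234, 0.0876]
eef_rot: [-179.6, -0.4, 161.7]
wrist_force: [2.5, 0.4, -5.8]
grip_width: 0.0141
grip_force: 29.5
```

```bash
python3 -m crank '[[[-0.01,-0.1,0,0,0,0,1],[-0.01,-0.1,0,0,0,0,1],[-0.01,-0.1,0,0,0,0,1],[0,0,0,0,0,0,1],[0,0,0,0,0,0,1]]]'
python3 -m crank '[[[-0.01,-0.1,0,0,0,0,1],[0,0,0,0,0,0,1],[0,0,0,0,0,0,1]]]'
```

```text
clock: 9.8
tcp_pos: [0.5136, 0.1171, 0.0876]
eef_rot: [-179.8, -0.5, 161.7]
wrist_force: [3.8, 3.8, -7.9]
grip_width: 0.0136
grip_force: 29.7
clock: 10.1
tcp_pos: [0.5135, 0.117, 0.0877]
eef_rot: [180.0, -0.5, 161.7]
wrist_force: [5.0, 9.4, -9.7]
grip_width: 0.014
grip_force: 29.7
```

```bash
python3 -m crank '[[[-0.01,-0.1,0,0,0,0,1],[0,0,0,0,0,0,1],[0,0,0,0,0,0,1]]]'
python3 - <<'E'
from h import *
s=state(); w=camera("wrist"); d=camera("side"); print(s["tcp_pos"],s["wrist_force"])
np.savez("pics/w3s.npz",p=s["tcp_pos"],r=s["eef_rot"])
a=cv2.resize(w[90:250,20:310],None,fx=2.7,fy=2.7,interpolation=cv2.INTER_CUBIC)[:,:780]
b=cv2.resize(d[160:240,195:325],None,fx=2,fy=2); 
c=np.zeros((a.shape[0]+160,a.shape[1],3),np.uint8); c[:a.shape[0]]=a; c[a.shape[0]:,:260]=b
cv2.imwrite("pics/w3.png",c[:,:,::-1])
E
```

```text
clock: 10.4
tcp_pos: [0.5135, 0.1168, 0.0877]
eef_rot: [179.7, -0.5, 161.8]
wrist_force: [7.5, 14.0, -12.0]
grip_width: 0.014
grip_force: 29.8
[0.51347084 0.11678536 0.087716  ] [  7.45180385  14.0036344  -11.95406141]
```

View pics/w3.png

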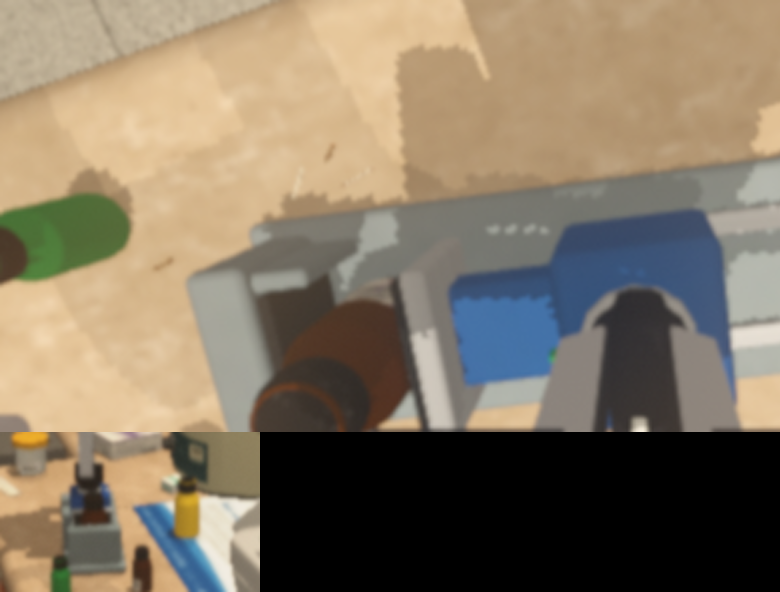

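The bottle is upright and squeezed between the fixed jaw and the carriage jaw (crop (390,350)), and the force is rising at a standstill, so it is snug. Next I turn the knob clockwise.

```bash
python3 -m crank '[[[0,0,0,0,0,0.6,1],[0,0,0,0,0,0.6,1],[0,0,0,0,0,0.6,1],[0,0,0,0,0,0.6,1],[0,0,0,0,0,0.6,1],[0,0,0,0,0,0.6,1],[0,0,0,0,0,0.6,1],[0,0,0,0,0,0.6,1],[0,0,0,0,0,0.6,1],[0,0,0,0,0,0.6,1],[0,0,0,0,0,0,1]]]'
python3 -c "
from station import *
s=state();print(s['ft_torque'],s['joint_pos'][5])"
```

```text
clock: 11.6
tcp_pos: [0.5144, 0.1181, 0.0877]
eef_rot: [179.8, -0.6, 125.8]
wrist_force: [9.8, 17.2, -12.5]
grip_width: 0.0139
grip_force: 29.9
[ 3.28218106 -2.01274376 -0.05612501] -29.44179457615113
```

```bash
python3 -m crank '[[[0,0,0,0,0,0.6,1],[0,0,0,0,0,0.6,1],[0,0,0,0,0,0.6,1],[0,0,0,0,0,0.6,1],[0,0,0,0,0,0.6,1],[0,0,0,0,0,0.6,1],[0,0,0,0,0,0.6,1],[0,0,0,0,0,0.6,1],[0,0,0,0,0,0.6,1],[0,0,0,0,0,0.6,1],[0,0,0,0,0,0,1]]]'
python3 -c "
from station import *
s=state();print(s['ft_torque'],s['joint_pos'][5])"
```

```text
clock: 12.7
tcp_pos: [0.5159, 0.1185, 0.0878]
eef_rot: [-180.0, -0.6, 89.8]
wrist_force: [13.6, 18.2, -15.2]
grip_width: 0.0138
grip_force: 29.9
[ 3.46186982 -2.70267027  0.01163057] 6.546950831572636
```

```bash
python3 -m crank '[[[0,0,0,0,0,0.5,1],[0,0,0,0,0,0.5,1],[0,0,0,0,0,0.5,1],[0,0,0,0,0,0,1],[0,0,0,0,0,0,1],[0,0,0,0,0,0,1]]]'
python3 -c "
from station import *
s=state();print(s['ft_torque'],s['joint_pos'][5])"
```

```text
clock: 13.3
tcp_pos: [0.5162, 0.1181, 0.0879]
eef_rot: [-179.9, -0.6, 80.9]
wrist_force: [13.8, 17.9, -15.7]
grip_width: 0.0139
grip_force: 30.2
[ 3.28779826 -2.73406365  0.34875758] 15.444460809406914
```

The torque has risen to 0.35 N m at yaw 81°, so the knob is at its stop. I relax the preload, open and lift.

```bash
python3 -m crank '[[[0.1,0.08,0,0,0,0,1],[0.1,0.08,0,0,0,0,1],[0,0,0,0,0,0,-0.2],[0,0,0,0,0,0,-0.2],[0,0,0,0,0,0,-0.2],[0,0,0,0,0,0,-0.2],[0,0,0,0,0,0,-0.2],[0,0,0,0,0,0,-0.2],[0,0,0,0,0,0,-0.2]]]'
python3 -m crank '[[[0,0,-0.4,0,0,0,-0.2],[0,0,-0.6,0,0,0,-0.2],[0,0,-0.8,0,0,0,-0.2],[0,0,-0.8,0,0,0,-0.2],[0,0,-0.8,0,0,0,-0.2],[-0.4,0,0,0,0,0,-0.2],[-0.4,0,0,0,0,0,-0.2],[-0.4,0,0,0,0,0,-0.2],[0,0,0,0,0,0,-0.2],[0,0,0,0,0,0,-0.2]]]'
python3 - <<'E'
from h import *
s=state(); w=camera("wrist"); print(s["tcp_pos"],s["wrist_force"])
np.savez("pics/w4s.npz",p=s["tcp_pos"],r=s["eef_rot"])
cv2.imwrite("pics/w4.png",cv2.resize(w[:,:,::-1],None,fx=1.5,fy=1.5))
E
```

```text
clock: 14.2
tcp_pos: [0.517, 0.1155, 0.088]
eef_rot: [-179.5, 0.3, 80.7]
wrist_force: [0.3, 0.3, -0.1]
grip_width: 0.0561
grip_force: 0.0
clock: 15.2
tcp_pos: [0.5124, 0.0859, 0.1721]
eef_rot: [-179.4, 0.3, 80.6]
wrist_force: [0.9, 0.4, 0.8]
grip_width: 0.0565
grip_force: 0.0
[0.51238316 0.08586391 0.17206639] [0.90349171 0.43648722 0.79188498]
```

View pics/w4.png

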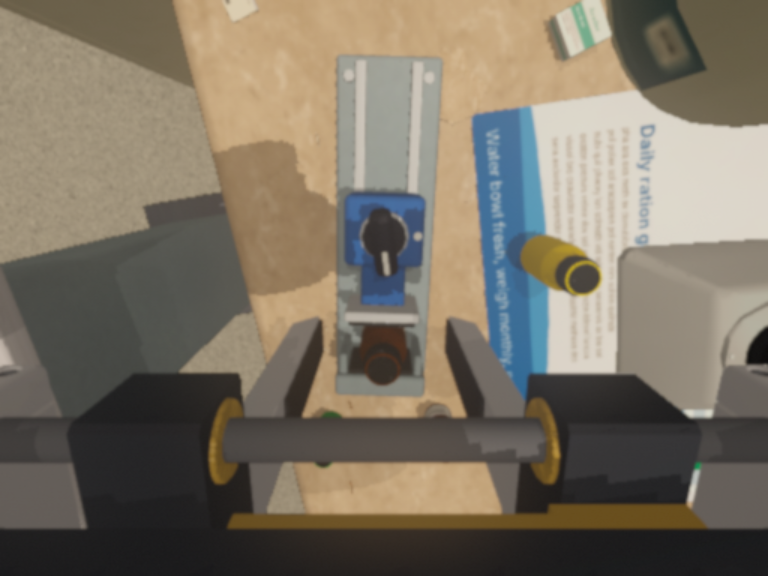

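The white line of the bar, (381,215)-(386,272), points at the bottle and the green dot is covered. The carriage jaw at (381,318) sits against the bottle, whose cap is at (382,368). I'll check the numbers in the holder frame.

```bash
python3 - <<'E'
from h import *
s=np.load("pics/w4s.npz"); f=lambda u,v,z:wray((u/1.5,v/1.5),z,s["p"],s["r"])
b=(f(338,57,.012)+f(441,58,.012))/2; a=(f(337,393,.012)+f(424,394,.012))/2
d=(b-a)/np.linalg.norm(b-a); c=(a+b)/2; print("len",np.linalg.norm(b-a),"w",np.linalg.norm(f(338,57,.012)-f(441,58,.012)))
for n,q in dict(knob=f(383,243,.107),jawtopfront=f(381,322,.06),jawtopback=f(381,312,.06),cap=f(382,370,.097)).items(): print(n,(q-c)@d, np.cross(d,q-c)[2])
l=f(386,272,.107)-f(383,243,.107); l[2]=0; print("bar vs -y deg",np.degrees(np.arccos(-(l@d)/np.linalg.norm(l))))
E
```

```text
len 0.27775622317332377 w 0.0762968859187536
knob 0.016227642442235 0.0004987329292368593
jawtopfront -0.05144399554919249 0.0008304387668923198
jawtopback -0.04356234271321393 0.0010221538690270773
cap -0.07181478716354649 -0.0009580109128473104
bar vs -y deg 7.311526864601839
```

The hard stall at 14-18 N indicates a snug fit, but this view's reference is coarse because the fixed jaw hides the plate's edge. I clear the arm and compare the carriage's travel in the top view.

```bash
python3 -m crank '[[[-0.5,0,-1,0,0,0,-0.2],[-1,0,-1,0,0,0,-0.2],[-1,0,0,0,0,0,-0.2],[-1,0,0,0,0,0,-0.2],[-1,0,0,0,0,0,-0.2],[-1,0,0,0,0,0,-0.2],[-1,0,0,0,0,0,-0.2],[-1,0,0,0,0,0,-0.2],[-1,0,0,0,0,0,-0.2],[-1,0,0,0,0,0,-0.2],[-1,0,0,0,0,0,-0.2],[0,0,0,0,0,0,-0.2]]]'
python3 - <<'E'
from h import *
o=np.load("pics/top.npy"); im=camera("top"); np.save("pics/top2.npy",im)
for k in (o,im):
    hsv=cv2.cvtColor(k,cv2.COLOR_RGB2HSV); b=cv2.inRange(hsv,(100,120,40),(125,255,255)); b[:,:165]=0;b[:,300:]=0;b[:184]=0;b[240:]=0
    n,l,st,c=cv2.connectedComponentsWithStats(b); j=1+st[1:,4].argmax(); print(st[j],c[j],ray("top",c[j],.065))
x0,y0=165,175
cv2.imwrite("pics/crop2.png",cv2.resize(np.vstack([k[y0:y0+55,x0:x0+135] for k in (o,im)])[:,:,::-1],None,fx=5.4,fy=5.4,interpolation=cv2.INTER_CUBIC))
E
```

```text
clock: 16.45
tcp_pos: [0.4704, -0.1745, 0.2238]
eef_rot: [-179.4, 0.3, 80.5]
wrist_force: [0.6, 0.2, -0.6]
grip_width: 0.0567
grip_force: 0.0
[188 190  29  22 304] [201.94736842 202.47039474] [0.52151529 0.16738505 0.065     ]
[211 196  30  20 269] [227.23420074 207.82527881] [0.50531455 0.09777863 0.065     ]
```

View pics/crop2.png

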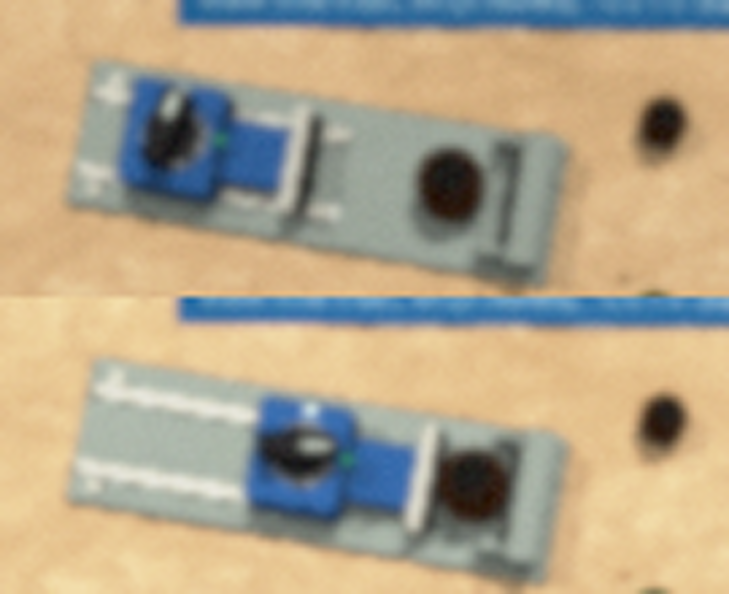

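```bash
python3 - <<'E'
from h import *
o,im=[cv2.resize(np.load(f"pics/{n}.npy"),None,fx=8,fy=8,interpolation=cv2.INTER_CUBIC) for n in ("top","top2")]
yv=np.array([np.sin(np.radians(11)),np.cos(np.radians(11))])
def m(x0,x1,y0,y1,z):
    t=o[y0*8:y1*8,x0*8:x1*8]; r=cv2.matchTemplate(im[180*8:235*8,170*8:290*8],t,cv2.TM_CCOEFF_NORMED); _,v,_,p=cv2.minMaxLoc(r)
    q=np.array(p)/8+[170,180]; d=q-[x0,y0]; c=np.array([(x0+x1)/2,(y0+y1)/2]); w=(ray("top",c+d,z)-ray("top",c,z))[:2]; print(v,d,w,"along -y mm",-w@yv*1000)
m(207,222,193,215,.058)   # arm + jaw strip
m(212,223,193,216,.060)
m(186,190,188,212,.065)   # back edge
m(243,254,203,217,.097)   # cap
m(255,268,198,226,.06)    # fixed jaw
E
```

```text
0.9424214959144592 [23.625  4.375] [-0.01346023 -0.06533937] along -y mm 66.70723386909951
0.955595076084137 [23.75  4.  ] [-0.01239803 -0.06556743] along -y mm 66.72842854885238
0.9393172264099121 [23.5  4.5] [-0.01376154 -0.06482289] along -y mm 66.25773875389986
0.9174852967262268 [4.75  0.625] [-0.00192709 -0.01269102] along -y mm 12.825554783783168
0.710041880607605 [-0.375  0.125] [-0.00032659  0.00104177] along -y mm -0.9603133766699052
```

The travel measured in the picture (66.7 mm) agrees with the TCP travel (67 mm). The knob started about 2.5 mm forward of its fully back position, which puts the carriage at about 0.0695. The bottle moved about 12 mm and its gap was about 11 mm, so it is seated against the fixed jaw. The arm is clear, so I hand it in.

```bash
python3 -c "
from station import *
print(job_done())"
```

```text
the job is handed in; nothing more can be done
None
```

I handed the job in at about 16.5 s: the bottle is upright and snug between the jaws, the knob is turned clockwise to its stop, and I kept the arm clear of the timer and pot; carriage position (about 0.0695 m) and knob angle (about 1.45 rad) are camera estimates, and no verdict was returned.

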